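Put together the tiered jewellery stand

ROBOT

A 6-joint arm with a two-finger parallel gripper is mounted at the origin on the work surface. World frame = base frame: x ahead of the robot, y to its left, z up, the work surface at z = 0. Lengths are in mm, angles in degrees, forces in N, time in s.
With the tool pointing down it reaches from about 350 to 850 mm from the base axis. Payload 8.1 kg.
Tool frame: the origin (TCP) lies midway between the tips of the shut fingers; the grasp point (between the pads) lies 19 mm behind it; x points along the fingers, y is the direction in which the jaws open and shut, and the axes are right-handed (so a half turn about x gives the same grasp; the last joint's range is limited). The gripper opens to 85 mm and grips with 20 to 120 N. Pads are 22 mm wide; open, the fingers measure 114 mm over their backs; the gripper's body (76 mm by 85 mm) begins 54 mm behind the grasp point. The pads swing forward as they close: fully open they stand 13 mm farther back than shut.
Start: joints at [-71.815, 7.471, 85.268, -0, 87.261, -4.893], TCP at [235.217, -551.977, 231.292] pointing down, gripper open.
Joint ranges: [-169.43, 169.43], [-51.17, 129.36], [1.28, 143.12], [-76.62, 256.62], [0, 156.53], [-152.29, 152.29]. Speed limits (degrees/s): [136.94, 136.94, 159.86, 180, 180, 180].

INTERFACE

Orientations are given as [roll, pitch, yaw] about the fixed x, y, z axes, in that order (R = Rz(yaw) Ry(pitch) Rx(roll)).
In Python, from bench import sense, snapshot, hand_in gives the robot as it stands.
- The arm moves only by the tool drive_tool, never from a script. Its argument "deltas" is a list of rows, each a list of 7 numbers: the closure in counts, from 0 (fully open) to 255 (shut), then the shift along the tool's x, y, z in m, then the turn, a rotation vector about the tool's x, y, z in rad. A call has exactly 10 rows; each row is the pose to reach, as a shift and turn from the pose commanded when the call began, along the tool's axes at that moment; what a row does not reach only later rows make up. A row lasts 1/12 s, in which the tool goes at most 41.7 mm and 7.16 degrees, less where a joint would pass 70% of its speed; a pose out of reach is approached as far as the arm can. A call with a gripper value outside its range is refused whole. The fingers move at their own pace and stop on an object; "squeeze" is the grip in N (left out, the last holds). Time passes only in rows, so rows that repeat a pose let the fingers close, or fill a call up. It gives the time, the measured TCP pose, the force and the opening at its end, in the units of the state.
- sense(): the state, without advancing time (a new reading comes with each control period).
- snapshot(name): name is "side" or "top"; returns a dict with "frame" (420x560x3 uint8, blue, green, red), "fx", "fy", "cx", "cy" (pixels), "k1" (the pictures are not rectified: a ray, as slopes to the right and down, at radius r is drawn at 1 + k1 r^2 times it, then the intrinsics apply), "rvec" (rotation vector, rad) and "tvec" (3), from world to camera coordinates, as OpenCV has them. Camera axes: x right, y down, z forward; pixel columns grow to the right and rows downward; lengths in mm; the calibration is good to about 2 mm. A picture is of the moment at which its call begins. There is no depth.
- hand_in(): hands the job in, once; it reports no verdict.
The state is a dict: "time": time; "joint_pos": joint angles; "qd": joint speeds; "joint_efforts": joint torques, N m; "tool_pos": TCP position; "tcp_rot": TCP orientation; "ft_force": force on the tool from outside, world axes, zero at the start; "wrist_torque": the same for the moment, N m; "finger_gap": finger opening in mm.
Only numpy, scipy, OpenCV 4.12 (cv2) and the standard library are available. Lean on these libraries where they do the work, as an engineer would, in place of code of your own. Each camera call takes 0.05 s, during which the arm holds its last target.

TASK

Put the three-tier display stand together: thread the three round tiers onto the brass post, hubs upward, the largest at the bottom, then the medium, then the smallest on top. Lower each one all the way down until it sits flat, rather than letting it drop, and leave the gift box, the bangle tray and the polish jar where they are.

Things in the scene. Friction and masses are not known exactly. Their poses are not given: they have to be found in the camera images.
- stand: the stand, fixed to the counter: a brass foot, 110 mm across at the bottom, narrowing to a flat round seat 60 mm across, 30 mm above the counter; from its middle rises an upright brass post, 20 mm in diameter, 66 mm high above the seat, its top 8 mm tapering to 12 mm in diameter. Origin: on the post's axis at counter height; z up.
- stand_seat (a point): centre of the flat seat at the foot of the post, 30 mm above the counter; the lowest tier rests here, each next tier rests on the hub of the one below (26 mm higher)
- stand_tip (a point): centre of the post's top, 66 mm above the seat
- large_tier: largest tier: round white plate, 150 mm across, 6 mm thick, thin brass edge; through its centre a brass tubular hub, 40 mm outer diameter, 26 mm high in all (flush with the plate's underside, rising 20 mm above its upper face), with a 24 mm bore right through. About 420 g. Starts loose and flat on the counter, hub up. Origin: on the bore axis at the underside; z up.
- medium_tier: medium tier: round white plate, 120 mm across, 6 mm thick, thin brass edge; through its centre a brass tubular hub, 40 mm outer diameter, 26 mm high in all (flush with the plate's underside, rising 20 mm above its upper face), with a 24 mm bore right through. About 320 g. Starts loose and flat on the counter, hub up. Origin: on the bore axis at the underside; z up.
- small_tier: smallest tier: round white plate, 90 mm across, 6 mm thick, thin brass edge; through its centre a brass tubular hub, 40 mm outer diameter, 26 mm high in all (flush with the plate's underside, rising 20 mm above its upper face), with a 24 mm bore right through. About 240 g. Starts loose and flat on the counter, hub up. Origin: on the bore axis at the underside; z up.
- gift_box: bystander: square red gift box with a brass-coloured band on its lid, 94 x 94 mm, 51 mm high; loose; origin at the centre of its underside
- bangle_tray: bystander: open wooden tray of bangles, 100 x 130 mm (x by y of its own frame), 28 mm high; loose; origin at the centre of its underside
- polish_jar: bystander: amber glass jar with a brass cap, 60 mm in diameter, 65 mm high; loose; origin at the centre of its underside
Things that resemble listed ones, but are neither listed nor needed, are in the scene too. Leave any turquoise look-alike of the small_tier alone.

How it is judged (in metres and radians):
On the way, in this order (a step that is already met when the one before it is completed fails the run):
1. the largest tier is on the post, fully down (z of large_tier in the frame of stand_seat between -0.004 and 0.004 m and horizontal distance between large_tier and stand_seat below 0.006 m and angle between large_tier's own z axis and vertical below 0.06 rad), for 0.2 s.
2. the medium tier is on the post, fully down (z of medium_tier in the frame of stand_seat between 0.022 and 0.03 m and horizontal distance between medium_tier and stand_seat below 0.006 m and angle between medium_tier's own z axis and vertical below 0.06 rad), for 0.2 s.
At the end, for the whole second after the job is handed in: All three tiers are threaded on the post, hubs up, flat (within 0.06 rad) and centred on it (within 6 mm): the largest's underside on the seat, the medium's 26 mm and the smallest's 52 mm above the seat (each within 4 mm); all at rest and released (all of step 1 and all of step 2 and z of small_tier in the frame of stand_seat between 0.048 and 0.056 m and horizontal distance between small_tier and stand_seat below 0.006 m and angle between small_tier's own z axis and vertical below 0.06 rad and linear speed of each of large_tier, medium_tier, small_tier below 0.02 m/s and contact force between each of large_tier, medium_tier, small_tier and the fingers below 0.1 N); the robot touches nothing.
It fails at once if a tier is dropped or thrown: it moves faster than 0.6 m/s (a free fall of about 18 mm) while the fingers do not touch it ((linear speed of large_tier above 0.6 m/s and contact force between large_tier and the fingers below 0.05 N) or (linear speed of medium_tier above 0.6 m/s and contact force between medium_tier and the fingers below 0.05 N) or (linear speed of small_tier above 0.6 m/s and contact force between small_tier and the fingers below 0.05 N)).
It fails at once if the gift box is shifted more than 30 mm or tipped (distance of gift_box from where it was at the start of the episode above 0.03 m or angle between gift_box's own z axis and vertical above 0.3 rad).
It fails at once if the bangle tray is shifted more than 30 mm or tipped (distance of bangle_tray from where it was at the start of the episode above 0.03 m or angle between bangle_tray's own z axis and vertical above 0.3 rad).
It fails at once if the polish jar is shifted more than 30 mm or tipped (distance of polish_jar from where it was at the start of the episode above 0.03 m or angle between polish_jar's own z axis and vertical above 0.3 rad).
It also fails if it takes over 72 s, if anything falls off the work surface, if the arm or the gripper's body presses on something with over 40 N, if the wrist force passes 120 N, or if a joint passes its speed limit or range.

## Working session

There is one attempt and no reset: what is moved stays moved. The work goes in short steps, Python scripts to look and compute and a tool call to move; the robot and the scene stay as the last step left them, time stands still between calls to the robot, and variables do not carry over. Pictures are saved under pics/ and viewed, and the job is handed in when it is done.

Besides the shell and the picture viewer there is one more tool, called after "Call:" as a command line: name --pt "numbers of a row" for each row, then --argument value for the rest. drive_tool: Moves the arm, as the interface text tells. Its arguments: {"type":"object","properties":{"deltas":{"type":"array","items":{"type":"array","items":{"type":"number"}}},"squeeze":{"type":"number"}},"required":["deltas"]}

```bash
mkdir -p pics; ls; cat > h.py <<'E'
import numpy as np, cv2
from bench import sense, snapshot, hand_in
def snap(n,f):
    s=snapshot(n); cv2.imwrite('pics/'+f,s['frame']); 
    import pickle; pickle.dump(s,open('pics/'+f+'.pkl','wb')); return s
def cam(s):
    R,_=cv2.Rodrigues(np.array(s['rvec'],float)); t=np.array(s['tvec'],float).ravel(); return R,t
def ray(s,u,v):
    x,y=(u-s['cx'])/s['fx'],(v-s['cy'])/s['fy']; rd=np.hypot(x,y); r=rd
    for _ in range(30): r=rd/(1+s['k1']*r*r)
    k=r/rd if rd>0 else 1
    R,t=cam(s); return -R.T@t, R.T@np.array([x*k,y*k,1])
def px2w(s,u,v,z):
    c,d=ray(s,u,v); return c+d*(z-c[2])/d[2]
def proj(s,P):
    R,t=cam(s); p=np.atleast_2d(P)@R.T+t; x=p[:,:2]/p[:,2:]; r2=(x**2).sum(1,keepdims=True)
    x=x*(1+s['k1']*r2); return x*[s['fx'],s['fy']]+[s['cx'],s['cy']]
def load(f):
    import pickle; return pickle.load(open('pics/'+f+'.pkl','rb'))
E
python3 - <<'E'
from h import *
for n in('top','side'):
    s=snap(n,n+'0.png'); R,t=cam(s); print(n,-R.T@t,R[2],s['fx'],s['k1'])
print(sense())
E
```

```text
pics
top [ 306.2572947    76.48172728 1109.91406624] [ 0.15800929 -0.02698686 -0.98706878] 490.8126665758638 -0.005000343111011071
side [-72.13817997 610.96817162 824.95432307] [ 0.51374129 -0.51079492 -0.68931737] 490.4981701098647 -0.13754594094340486
{'time': 0.1, 'joint_pos': array([-7.18136504e+01,  7.51148250e+00,  8.53230180e+01, -6.38521280e-04,
        8.72605547e+01, -4.89139981e+00]), 'qd': array([-0.08247019, -0.1339049 , -0.07301176, -0.01291334,  0.01383965,
       -0.10613937]), 'joint_efforts': array([ 2.05610922e-03, -5.70951605e+01, -5.01940906e+01, -7.81453400e-05,
        8.20917747e-03, -8.99954466e-05]), 'tool_pos': array([ 235.06786997, -551.50502774,  230.34221453]), 'tcp_rot': array([-94.50699911,  89.90494266, 108.57078131]), 'ft_force': array([ 0.59013709,  0.37487316, -0.37925663]), 'wrist_torque': array([-0.00120655, -0.0175609 ,  0.03526885]), 'finger_gap': 85.1195163619551}
```

View pics/top0.png

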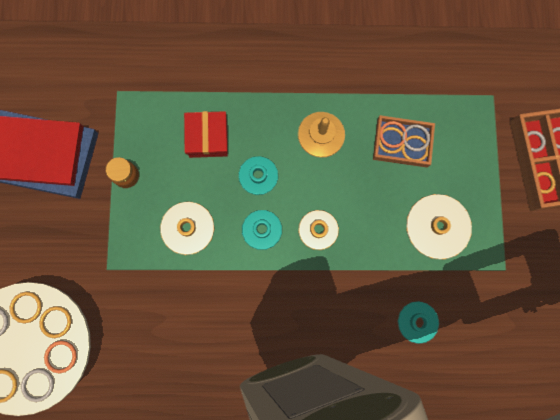

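View pics/side0.png

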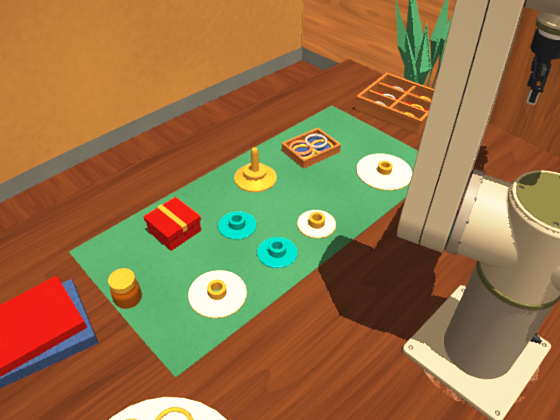

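The top view shows the medium tier at about (187,228), small at (318,230) and large at (440,226). The stand is near (321,133) with its post tip at (323,121). Turquoise look-alikes sit at (258,175), (262,229) and (419,322). The box is at (206,134), the tray at (405,141) and the jar at (121,172). Next I'll refine these positions.

```bash
python3 - <<'E'
from h import *
from scipy.optimize import least_squares
for n,boxes in (('top0.png',{'L':(400,190,480,265,75),'M':(155,198,220,258,60),'S':(295,208,342,252,45)}),('side0.png',{'L':(352,150,415,193,75),'M':(185,268,250,320,60),'S':(294,208,340,240,45)})):
    s=load(n); im=s['frame'].astype(int)
    for k,(a,b,c,d,r) in boxes.items():
        m=np.zeros(im.shape[:2],np.uint8); sub=im[b:d,a:c]
        # white or brass: red high ; mat is green-dominant
        m[b:d,a:c]=((sub[:,:,2]>sub[:,:,1]-5)&(sub[:,:,2]>110))*255
        m=cv2.morphologyEx(m,cv2.MORPH_OPEN,np.ones((3,3),np.uint8))
        cs,_=cv2.findContours(m,cv2.RETR_EXTERNAL,cv2.CHAIN_APPROX_NONE); cc=max(cs,key=cv2.contourArea)[:,0,:]
        W=np.array([px2w(s,u,v,4.)[:2] for u,v in cv2.convexHull(cc)[:,0,:]])
        f=least_squares(lambda p:np.hypot(*(W-p[:2]).T)-p[2],[*W.mean(0),r],loss='soft_l1')
        print(n,k,f.x.round(1),'exp r',r,'rms',np.sqrt(np.mean((np.hypot(*(W-f.x[:2]).T)-f.x[2])**2)).round(2))
for n in('top0.png','side0.png'):
    s=load(n)
    im=s['frame']
    x,y=(323,133) if n[0]=='t' else (255,168)
    c=im[y-40:y+40,x-40:x+40]; cv2.imwrite('pics/st_'+n,cv2.resize(c,None,fx=7,fy=7,interpolation=cv2.INTER_CUBIC))
E
```

```text
top0.png L [ 460.4 -299.2   75.8] exp r 75 rms 0.44
top0.png M [455.2 275.8  60.5] exp r 60 rms 0.33
top0.png S [452.  -21.7  45.8] exp r 45 rms 0.29
side0.png L [ 456.9 -301.3   77.9] exp r 75 rms 7.1
side0.png M [453.7 273.8  61.1] exp r 60 rms 0.38
side0.png S [450.5 -23.7  46.5] exp r 45 rms 0.55
```

```bash
cd pics; python3 -c "
import cv2,numpy as np
cv2.imwrite('st_both.png',cv2.resize(np.hstack([cv2.imread('st_top0.png'),cv2.imread('st_side0.png')]),(800,400)))"
```

```text
(no output)
```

View pics/st_both.png

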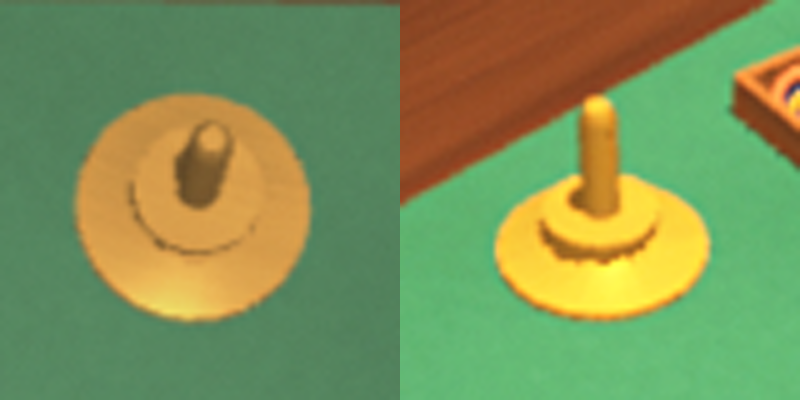

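```bash
python3 - <<'E'
from h import *
from scipy.optimize import least_squares
for n,(a,b,c,d),tip,tag in (('top0.png',(290,104,352,162),(325.6,119.6),''),('side0.png',(228,160,284,194),(254.6,148),'')):
    s=load(n); im=s['frame'].astype(int); sub=im[b:d,a:c]
    m=np.zeros(im.shape[:2],np.uint8); m[b:d,a:c]=((sub[:,:,2]>sub[:,:,1]+10))*255
    m=cv2.morphologyEx(m,cv2.MORPH_OPEN,np.ones((3,3),np.uint8))
    cs,_=cv2.findContours(m,cv2.RETR_EXTERNAL,cv2.CHAIN_APPROX_NONE); cc=max(cs,key=cv2.contourArea)
    h=cv2.convexHull(cc)[:,0,:]
    W=np.array([px2w(s,u,v,1.)[:2] for u,v in h])
    if n[0]=='s': W=W[h[:,1]>174]
    f=least_squares(lambda p:np.hypot(*(W-p[:2]).T)-p[2],[*W.mean(0),55],loss='soft_l1')
    print(n,f.x.round(1),f.cost.round(1)); 
    print('tip',px2w(s,*tip,96.).round(1), 'jacobian mm/px',(px2w(s,tip[0]+1,tip[1],96)-px2w(s,*tip,96)).round(2))
    # other things
s=load('top0.png')
for nm,p,z in(('jar',(119,168),65),('boxTL',(186,112),51),('boxTR',(226,112),51),('boxBL',(186,149),51),('boxBR',(226,149),51),('trTL',(380,116),28),('trBL',(375,157),28),('trBR',(431,165),28),('trTR',(434,124),28),('tq1',(258,174),26),('tq2',(262,228),26)): print(nm,px2w(s,*p,z).round(0))
E
```

```text
top0.png [679.3 -31.4  55.4] 0.9
tip [679.6 -32.4  96. ] jacobian mm/px [ 0.02 -2.17 -0.  ]
side0.png [679.  -34.8  55.7] 1.0
tip [677.8 -36.1  96. ] jacobian mm/px [-1.72 -1.8   0.  ]
jar [577. 415.  65.]
boxTL [711. 277.  51.]
boxTR [712. 188.  51.]
boxBL [625. 275.  51.]
boxBR [626. 186.  51.]
trTL [ 715. -166.   28.]
trBL [ 616. -152.   28.]
trBR [ 598. -280.   28.]
trTR [ 696. -292.   28.]
tq1 [575. 115.  26.]
tq2 [452. 105.  26.]
```

```bash
cat >> h.py <<'E'
from scipy.spatial.transform import Rotation as Ro
def tool():
    q=sense(); R=Ro.from_euler('xyz',q['tcp_rot'],degrees=True); return q,np.array(q['tool_pos']),R
def go(target,Rt=None):
    q,p,R=tool(); d=R.inv().apply(np.array(target)-p)/1000
    print('shift tool m',d.round(4)); 
    if Rt is not None: print('turn',(R.inv()*Rt).as_rotvec().round(4))
# targets: tool x down, tool y = world dir at angle a
def down(a):
    a=np.radians(a); y=np.array([np.cos(a),np.sin(a),0]); x=np.array([0,0,-1.]); return Ro.from_matrix(np.c_[x,y,np.cross(x,y)])
E
python3 - <<'E'
from h import *
q,p,R=tool(); print(p,R.as_matrix().round(3))
for a in(0,90,-90,180): 
    print(a); go([459.8,-300,110],down(a))
E
```

```text
[ 235.06786997 -551.50502774  230.34221453] [[-0.001  0.392 -0.92 ]
 [ 0.002 -0.92  -0.392]
 [-1.    -0.002 -0.   ]]
0
shift tool m [ 0.1206 -0.1431 -0.3053]
turn [-1.168e+00 -1.100e-03  1.400e-03]
90
shift tool m [ 0.1206 -0.1431 -0.3053]
turn [-2.7388e+00 -2.3000e-03  3.0000e-04]
-90
shift tool m [ 0.1206 -0.1431 -0.3053]
turn [4.028e-01 2.000e-04 1.700e-03]
180
shift tool m [ 0.1206 -0.1431 -0.3053]
turn [1.9736e+00 1.5000e-03 1.2000e-03]
```

Call:
drive_tool --pt "0 0.01 -0.014 -0.031 0.04 0 0" --pt "0 0.02 -0.029 -0.061 0.08 0 0" --pt "0 0.03 -0.043 -0.092 0.12 0 0" --pt "0 0.04 -0.057 -0.122 0.16 0 0" --pt "0 0.05 -0.072 -0.153 0.2 0 0" --pt "0 0.06 -0.086 -0.183 0.24 0 0" --pt "0 0.07 -0.1 -0.214 0.28 0 0" --pt "0 0.08 -0.114 -0.244 0.32 0 0" --pt "0 0.09 -0.129 -0.275 0.36 0 0" --pt "0 0.1 -0.143 -0.305 0.403 0.0002 0.0017" --squeeze 40

```text
time: 0.93
tool_pos: [460.4, -299.1, 130.5]
tcp_rot: [94.1, 89.9, -86.0]
ft_force: [0.2, 0.1, -0.5]
finger_gap: 85.2
```

```bash
python3 - <<'E'
from h import *
q,p,R=tool(); print(p,R.as_matrix().round(3),q['time'],q['joint_pos'].round(0),q['qd'].round(1))
go([459.8,-300,6],down(-90))
E
```

```text
[ 460.40127141 -299.14589722  130.45249982] [[ 0.    -0.002 -1.   ]
 [-0.001 -1.     0.002]
 [-1.     0.001 -0.   ]] 0.9333 [-38.   4. 100.  -0.  76.  52.] [ 42.   13.5  -1.   -0.9 -13.9  71.6]
shift tool m [0.1245 0.0007 0.0006]
turn [-0.0022 -0.0001 -0.0011]
```

Call:
drive_tool --pt "0 0.005 0 0 0 0 0" --pt "0 0.015 0 0 0 0 0" --pt "0 0.03 0 0 0 0 0" --pt "0 0.045 0 0 0 0 0" --pt "0 0.06 0 0 0 0 0" --pt "0 0.07 0 0 0 0 0" --pt "0 0.08 0 0 0 0 0" --pt "0 0.085 0 0 0 0 0" --pt "0 0.085 0 0 0 0 0" --pt "0 0.085 0 0 0 0 0"

```text
time: 1.77
tool_pos: [459.7, -301.3, 46.4]
tcp_rot: [105.5, 89.9, -74.5]
ft_force: [0.9, -1.0, -0.2]
finger_gap: 85.7
```

```bash
python3 - <<'E'
from h import *
q,p,R=tool(); print(p,q['qd'].round(1))
go([459.8,-300,6],down(-90))
a=snap('top','t1.png')['frame'];b=snap('side','s1.png')['frame']
cv2.imwrite('pics/c1.png',np.hstack([cv2.resize(a[150:300,370:520],(400,400),interpolation=2),cv2.resize(b[100:220,330:450],(400,400),interpolation=2)]))
E
```

```text
[ 459.69319942 -301.32678478   46.4144217 ] [ 0.2 -0.8 -0.8 -0.   0.1  0.1]
shift tool m [ 0.0404 -0.0014 -0.0001]
turn [-0.0005 -0.0004 -0.0016]
```

View pics/c1.png

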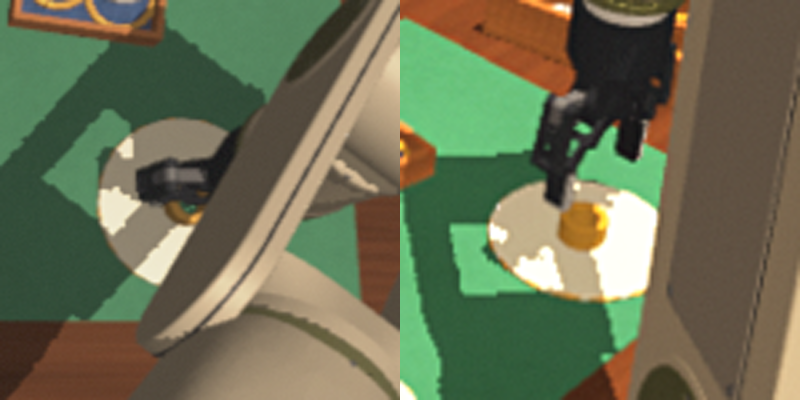

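Call:
drive_tool --pt "0 0.006 -0.0005 0 0 0 0" --pt "0 0.015 -0.001 0 0 0 0" --pt "0 0.025 -0.0014 0 0 0 0" --pt "0 0.033 -0.0014 0 0 0 0" --pt "0 0.038 -0.0014 0 0 0 0" --pt "0 0.04 -0.0014 0 0 0 0" --pt "0 0.04 -0.0014 0 0 0 0" --pt "60 0.04 -0.0014 0 0 0 0" --pt "90 0.04 -0.0014 0 0 0 0" --pt "110 0.04 -0.0014 0 0 0 0" --squeeze 50

```text
time: 2.7
tool_pos: [460.2, -300.0, 6.9]
tcp_rot: [121.0, 89.8, -59.0]
ft_force: [-0.1, 0.1, 0.9]
finger_gap: 52.0
```

Call:
drive_tool --pt "125 0 0 0 0 0 0" --pt "135 0 0 0 0 0 0" --pt "145 0 0 0 0 0 0" --pt "155 0 0 0 0 0 0" --pt "200 0 0 0 0 0 0" --pt "255 0 0 0 0 0 0" --pt "255 0 0 0 0 0 0" --pt "255 0 0 0 0 0 0" --pt "255 0 0 0 0 0 0" --pt "255 0 0 0 0 0 0"

```text
time: 3.53
tool_pos: [460.2, -300.1, 7.2]
tcp_rot: [117.6, 89.8, -62.5]
ft_force: [-0.9, -0.1, 5.5]
finger_gap: 38.5
```

Call:
drive_tool --pt "255 -0.003 0 0 0 0 0" --pt "255 -0.008 0 0 0 0 0" --pt "255 -0.018 0 0 0 0 0" --pt "255 -0.033 0 0 0 0 0" --pt "255 -0.05 0 0 0 0 0" --pt "255 -0.07 0 0 0 0 0" --pt "255 -0.09 0 0 0 0 0" --pt "255 -0.108 0 0 0 0 0" --pt "255 -0.12 0 0 0 0 0" --pt "255 -0.125 0 0 0 0 0"

```text
time: 4.37
tool_pos: [460.7, -300.2, 134.1]
tcp_rot: [131.3, 89.7, -48.7]
ft_force: [0.4, -0.2, -4.0]
finger_gap: 38.6
```

```bash
python3 - <<'E'
from h import *
q,p,R=tool(); print(p,q['qd'].round(1),q['finger_gap'],q['ft_force'],q['wrist_torque'])
go([679.1,-33,132],down(-90))
a=snap('top','t2.png')['frame'];b=snap('side','s2.png')['frame']
cv2.imwrite('pics/c2.png',np.hstack([cv2.resize(a[150:300,370:520],(400,400),interpolation=2),cv2.resize(b[60:220,310:470],(400,400),interpolation=2)]))
E
```

```text
[ 460.74912754 -300.20228061  134.1117763 ] [-0.  -1.8 -1.5 -0.1  4.8 -0.1] 38.58643067624627 [ 0.3855082  -0.2061498  -3.99246518] [-0.00964595 -0.03881468  0.02529454]
shift tool m [ 0.0018 -0.2673 -0.2183]
turn [-0.0002 -0.0034 -0.0038]
```

View pics/c2.png

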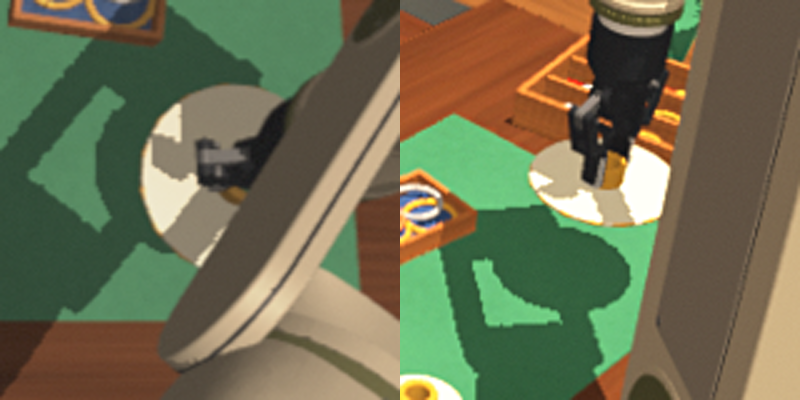

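The large tier is held level: load 4 N, gap 38.6 mm. Next I'll carry it to above the post.

Call:
drive_tool --pt "255 0 -0.003 -0.0025 0 0 0" --pt "255 0 -0.011 -0.009 0 0 0" --pt "255 0 -0.025 -0.0205 0 0 0" --pt "255 0 -0.043 -0.035 0 0 0" --pt "255 0 -0.064 -0.052 0 0 0" --pt "255 0 -0.087 -0.071 0 0 0" --pt "255 0 -0.11 -0.09 0 0 0" --pt "255 0 -0.133 -0.109 0 0 0" --pt "255 0 -0.156 -0.127 0 0 0" --pt "255 0 -0.179 -0.146 0 -0.001 -0.001"

```text
time: 5.3
tool_pos: [605.8, -117.9, 129.2]
tcp_rot: [-7.6, 89.8, 172.4]
ft_force: [-0.0, -0.1, -4.3]
finger_gap: 38.9
```

Call:
drive_tool --pt "255 0 -0.021 -0.017 0 0 0" --pt "255 0 -0.039 -0.032 0 0 0" --pt "255 0 -0.055 -0.045 0 0 0" --pt "255 0 -0.068 -0.056 0 0 0" --pt "255 0 -0.078 -0.064 0 0 0" --pt "255 0 -0.084 -0.0695 0 0 0" --pt "255 0 -0.087 -0.072 0 -0.002 -0.002" --pt "255 0 -0.088 -0.0723 0 -0.002 -0.002" --pt "255 0 -0.088 -0.0723 0 -0.002 -0.002" --pt "255 0 -0.088 -0.0723 0 -0.002 -0.002"

```text
time: 6.13
tool_pos: [677.7, -33.3, 130.9]
tcp_rot: [-21.4, 89.8, 158.5]
ft_force: [-0.5, -0.3, -4.4]
finger_gap: 38.4
```

```bash
python3 - <<'E'
from h import *
q,p,R=tool(); print(p,q['qd'].round(1),q['finger_gap'],q['ft_force'],R.as_matrix().round(3))
go([679.1,-33,132],down(-90))
a=snap('top','t3.png')['frame'];b=snap('side','s3.png')['frame']
cv2.imwrite('pics/c3.png',np.hstack([cv2.resize(a[60:190,250:380],(400,400),interpolation=2),cv2.resize(b[80:210,190:320],(400,400),interpolation=2)]))
E
```

```text
[677.68354562 -33.34225766 130.86102231] [-0.2 -0.3  0.1  0.  -0.   0. ] 38.379926178640254 [-0.51805674 -0.26755413 -4.39095853] [[-0.003 -0.001 -1.   ]
 [ 0.001 -1.     0.001]
 [-1.    -0.001  0.003]]
shift tool m [-0.0011 -0.0003 -0.0014]
turn [-0.0011  0.0029  0.0012]
```

View pics/c3.png

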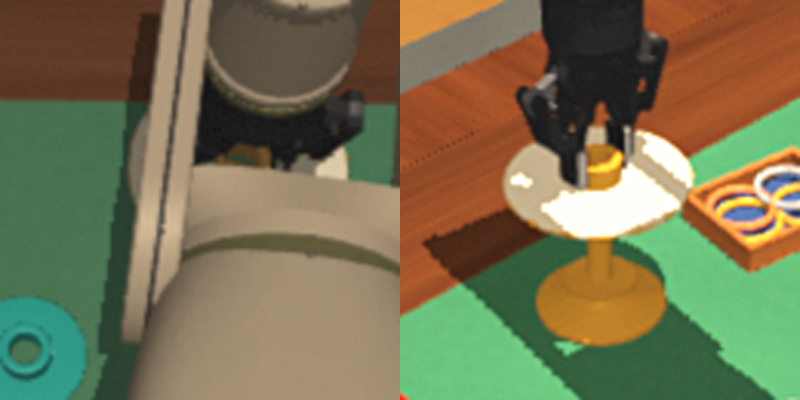

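```bash
cat >> h.py <<'E'
from scipy.optimize import least_squares
def fitplate(s,box,z,r,keep=None,thr=110):
    a,b,c,d=box; im=s['frame'].astype(int); sub=im[b:d,a:c]
    m=np.zeros(im.shape[:2],np.uint8)
    m[b:d,a:c]=((sub[:,:,0]>90)&(sub[:,:,2]>thr)&(sub[:,:,2]>sub[:,:,1]-5))*255
    m=cv2.morphologyEx(m,cv2.MORPH_OPEN,np.ones((2,2),np.uint8))
    cs,_=cv2.findContours(m,cv2.RETR_EXTERNAL,cv2.CHAIN_APPROX_NONE); cc=max(cs,key=cv2.contourArea)
    h=cv2.convexHull(cc)[:,0,:]
    if keep is not None: h=np.array([q for q in h if keep(*q)])
    W=np.array([px2w(s,u,v,z)[:2] for u,v in h])
    f=least_squares(lambda p:np.hypot(*(W-p[:2]).T)-r,W.mean(0),loss='soft_l1')
    g=least_squares(lambda p:np.hypot(*(W-p[:2]).T)-p[2],[*W.mean(0),r],loss='soft_l1')
    return f.x.round(1),g.x.round(1),f.cost.round(1),len(W)
E
python3 - <<'E'
from h import *
s=load('s3.png')
for k in (lambda u,v:v>140,lambda u,v:v>135,None):print(fitplate(s,(215,115,420,162),128,75.5,k))
cv2.imwrite('pics/c3b.png',cv2.resize(s['frame'][110:180,220:330],None,fx=7,fy=7,interpolation=2))
E
```

```text
(array([671.9, -33. ]), array([670.2, -31.3,  73.7]), np.float64(3.0), 11)
(array([671.7, -33.2]), array([671.4, -32.8,  75.1]), np.float64(3.3), 14)
(array([672.3, -34.1]), array([672.3, -34.1,  75.9]), np.float64(9.0), 23)
```

View pics/c3b.png

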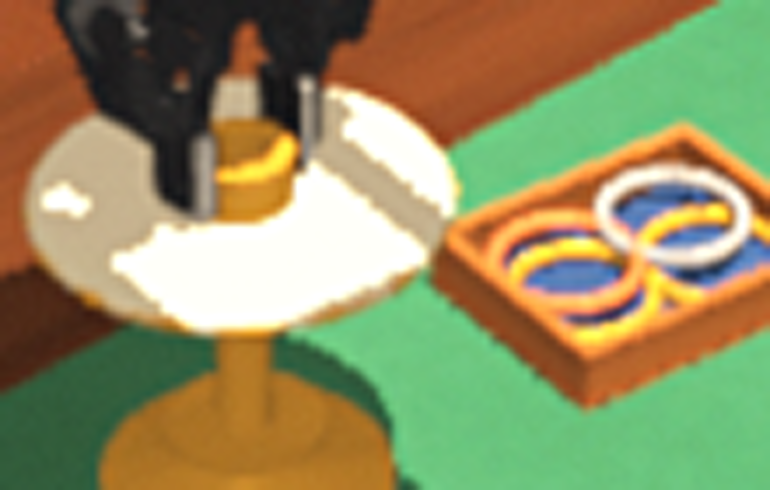

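```bash
python3 - <<'E'
from h import *
s=load('s3.png')
print(fitplate(load('side0.png'),(185,268,250,320),4,60),fitplate(load('side0.png'),(294,208,340,240),4,45))
# predicted outline
for (x,y) in ((677.7,-35),(672,-33)):
    im=cv2.resize(s['frame'][110:180,220:330],None,fx=7,fy=7,interpolation=2)
    for z in(124,130):
        th=np.linspace(0,2*np.pi,200); P=np.c_[x+75*np.cos(th),y+75*np.sin(th),0*th+z]
        q=((proj(s,P)-[219.5,109.5])*7).astype(np.int32); cv2.polylines(im,[q],True,(255,0,0),1)
    cv2.imwrite(f'pics/ov{int(x)}.png',im)
    print(proj(s,[[x,y,127]]))
cv2.imwrite('pics/ov.png',cv2.resize(np.hstack([cv2.imread('pics/ov677.png')[:,:500],cv2.imread('pics/ov672.png')[:,:500]]),(800,392)))
E
```

```text
(array([450.7, 273.5]), array([450.7, 273.6,  60.6]), np.float64(5.3), 28) (array([447.2, -23.7]), array([447.1, -23.8,  45.8]), np.float64(7.2), 23)
[[253.97120187 137.96487074]]
[[254.91977725 139.2726321 ]]
```

View pics/ov.png

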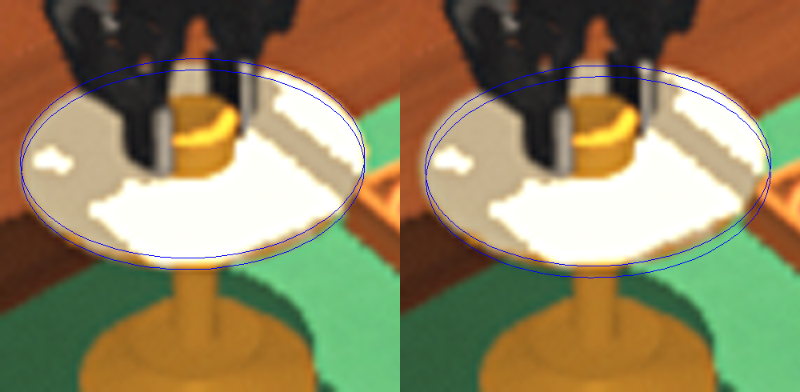

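Call:
drive_tool --pt "255 0.002 0 -0.001 0 0.003 0.001" --pt "255 0.005 0 -0.001 0 0.003 0.001" --pt "255 0.01 0 -0.001 0 0.003 0.001" --pt "255 0.016 0 -0.001 0 0.003 0.001" --pt "255 0.022 0 -0.001 0 0.003 0.001" --pt "255 0.028 0 -0.001 0 0.003 0.001" --pt "255 0.034 0 -0.001 0 0.003 0.001" --pt "255 0.04 0 -0.001 0 0.003 0.001" --pt "255 0.045 0 -0.001 0 0.003 0.001" --pt "255 0.048 0 -0.001 0 0.003 0.001"

```text
time: 7.07
tool_pos: [678.5, -32.3, 81.7]
tcp_rot: [-36.7, 89.9, 143.2]
ft_force: [0.0, 0.6, -4.1]
finger_gap: 38.3
```

```bash
python3 - <<'E'
from h import *
q,p,R=tool(); print(p,q['qd'].round(1),q['finger_gap'],q['ft_force'],q['wrist_torque'],R.as_matrix()[:,0].round(3))
b=snap('side','s4.png')['frame']
cv2.imwrite('pics/c4.png',cv2.resize(b[100:200,200:320],None,fx=6,fy=6,interpolation=2))
E
```

```text
[678.47707714 -32.34957146  81.74480571] [-0.1  1.6  1.   0.  -2.9  0. ] 38.26735177896913 [ 0.04745435  0.58264712 -4.10381858] [-0.01927653  0.04298193 -0.01413796] [-0.001  0.001 -1.   ]
```

View pics/c4.png

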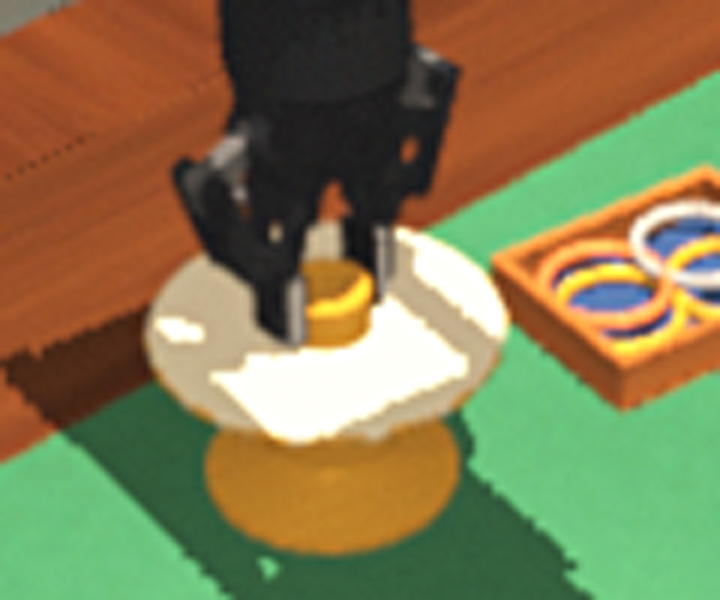

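The large tier is threaded on, with negligible lateral force. I'll keep lowering it.

Call:
drive_tool --pt "255 0.004 0 0 0 0 0" --pt "255 0.009 0 0 0 0 0" --pt "255 0.015 0 0 0 0 0" --pt "255 0.021 0 0 0 0 0" --pt "255 0.027 0 0 0 0 0" --pt "255 0.032 0 0 0 0 0" --pt "255 0.036 0 0 0 0 0" --pt "255 0.038 0 0 0 0 0" --pt "255 0.039 0 0 0 0 0" --pt "255 0.04 0 0 0 0 0"

```text
time: 7.95
tool_pos: [679.2, -32.4, 43.0]
tcp_rot: [-155.4, 89.9, 24.6]
ft_force: [-1.3, -0.3, -2.6]
finger_gap: 38.5
```

Call:
drive_tool --pt "255 0.0005 0 0 0 0 0" --pt "255 0.001 0 0 0 0 0" --pt "255 0.0015 0 0 0 0 0" --pt "255 0.002 0 0 0 0 0" --pt "255 0.0025 0 0 0 0 0" --pt "255 0.003 0 0 0 0 0" --pt "255 0.003 0 0 0 0 0" --pt "255 0.003 0 0 0 0 0" --pt "255 0.003 0 0 0 0 0" --pt "255 0.003 0 0 0 0 0"

```text
time: 8.78
tool_pos: [679.1, -32.4, 40.0]
tcp_rot: [-153.7, 90.0, 26.3]
ft_force: [-1.4, 0.2, -4.4]
finger_gap: 38.5
```

Force is still −4.4 N, so it isn't seated yet. It should have about 3 mm left.

Call:
drive_tool --pt "255 0.0005 0 0 0 0 0" --pt "255 0.001 0 0 0 0 0" --pt "255 0.0015 0 0 0 0 0" --pt "255 0.002 0 0 0 0 0" --pt "255 0.0025 0 0 0 0 0" --pt "255 0.003 0 0 0 0 0" --pt "255 0.003 0 0 0 0 0" --pt "255 0.003 0 0 0 0 0" --pt "255 0.003 0 0 0 0 0" --pt "255 0.003 0 0 0 0 0"

```text
time: 9.62
tool_pos: [679.1, -32.4, 37.4]
tcp_rot: [-157.0, 89.9, 23.0]
ft_force: [-2.8, 0.3, 1.3]
finger_gap: 38.6
```

It's seated: contact carries the load. Release, then lift.

Call:
drive_tool --pt "120 0 0 0 0 0 0" --pt "110 0 0 0 0 0 0" --pt "100 0 0 0 0 0 0" --pt "80 0 0 0 0 0 0" --pt "40 0 0 0 0 0 0" --pt "0 0 0 0 0 0 0" --pt "0 0 0 0 0 0 0" --pt "0 -0.01 0 0 0 0 0" --pt "0 -0.03 0 0 0 0 0" --pt "0 -0.06 0 0 0 0 0"

```text
time: 10.45
tool_pos: [676.5, -32.1, 94.6]
tcp_rot: [-11.9, 89.7, 168.1]
ft_force: [-0.0, -0.5, 0.6]
finger_gap: 85.7
```

```bash
python3 - <<'E'
from h import *
q,p,R=tool(); print(p,q['qd'].round(1),q['finger_gap'],q['ft_force'],q['joint_pos'].round(0))
go([454.5,274.8,130],down(-90))
s=snap('side','s5.png'); b=s['frame']
im=cv2.resize(b[100:200,200:320],None,fx=6,fy=6,interpolation=2)
for z in(30,36):
    th=np.linspace(0,2*np.pi,200); P=np.c_[678.5+75*np.cos(th),-35.+75*np.sin(th),0*th+z]
    cv2.polylines(im,[((proj(s,P)-[199.5,99.5])*6).astype(np.int32)],True,(255,0,0),1)
cv2.imwrite('pics/c5.png',im)
E
```

```text
[676.5199014  -32.14681427  94.57498916] [  0.1 -22.4 -15.1  -0.   35.    0. ] 85.66672465840037 [-0.04612014 -0.4541774   0.6109676 ] [-7. 25. 79.  0. 76. 83.]
shift tool m [-0.0338 -0.3069  0.2223]
turn [-0.0002  0.0056  0.0012]
```

View pics/c5.png

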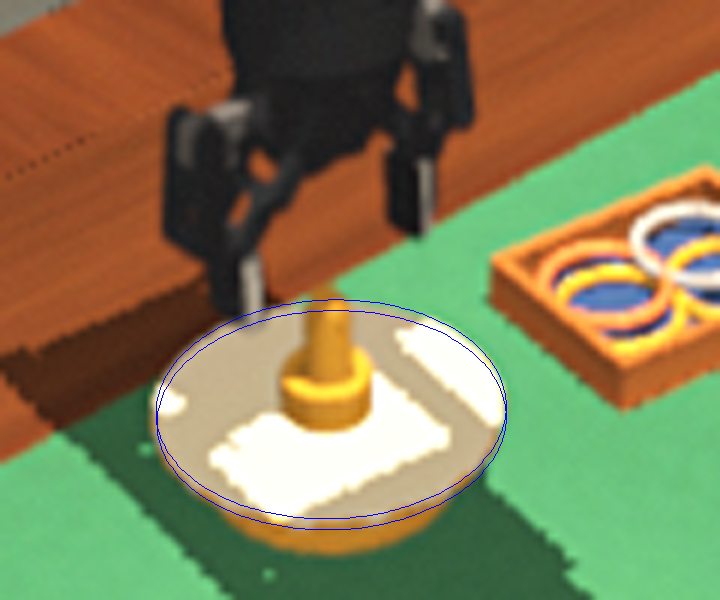

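The large tier is flat on the seat, and the overlay matches at z 30–36. Next, the medium tier. I'll rise clear of the post first.

Call:
drive_tool --pt "0 -0.02 0 0 0 0 0" --pt "0 -0.035 0 0 0 0 0" --pt "0 -0.04 -0.01 0.007 0 0.003 0" --pt "0 -0.04 -0.035 0.025 0 0.004 0" --pt "0 -0.04 -0.065 0.047 0 0.005 0" --pt "0 -0.04 -0.097 0.07 0 0.005 0" --pt "0 -0.04 -0.129 0.093 0 0.005 0" --pt "0 -0.04 -0.161 0.116 0 0.005 0" --pt "0 -0.04 -0.193 0.14 0 0.005 0" --pt "0 -0.04 -0.225 0.163 0 0.005 0"

```text
time: 11.33
tool_pos: [514.9, 193.9, 138.0]
tcp_rot: [-173.3, 89.6, 6.7]
ft_force: [1.3, 1.1, -0.2]
finger_gap: 85.5
```

Call:
drive_tool --pt "0 0 -0.03 0.02 0 0 0" --pt "0 0.005 -0.053 0.037 0 0 0" --pt "0 0.015 -0.07 0.05 0 0 0" --pt "0 0.03 -0.079 0.057 0 0 0" --pt "0 0.045 -0.082 0.059 0 0 0" --pt "0 0.06 -0.082 0.059 0 0 0" --pt "0 0.073 -0.082 0.059 0 0 0" --pt "0 0.08 -0.082 0.059 0 0 0" --pt "0 0.085 -0.082 0.059 0 0 0" --pt "0 0.085 -0.082 0.059 0 0 0"

```text
time: 12.17
tool_pos: [457.2, 274.4, 51.2]
tcp_rot: [179.3, 89.7, -0.7]
ft_force: [-0.5, 0.1, 0.3]
finger_gap: 85.5
```

```bash
python3 - <<'E'
from h import *
q,p,R=tool(); print(p,q['qd'].round(1),q['finger_gap'],q['ft_force'],q['joint_pos'].round(0))
go([454.5,274.8,6],down(-90))
a=snap('top','t6.png')['frame'];b=snap('side','s6.png')['frame']
cv2.imwrite('pics/c6.png',np.hstack([cv2.resize(a[150:300,110:260],(400,400),interpolation=2),cv2.resize(b[210:350,150:290],(400,400),interpolation=2)]))
E
```

```text
[457.18046644 274.36557002  51.18778215] [-0.1 -0.9 -1.   0.   1.  -0. ] 85.47520133853907 [-0.49688317  0.13709253  0.31594222] [ 26.   6. 106.  -0.  67. 116.]
shift tool m [ 0.0452 -0.0004  0.0029]
turn [-0.0004 -0.0046 -0.0001]
```

View pics/c6.png

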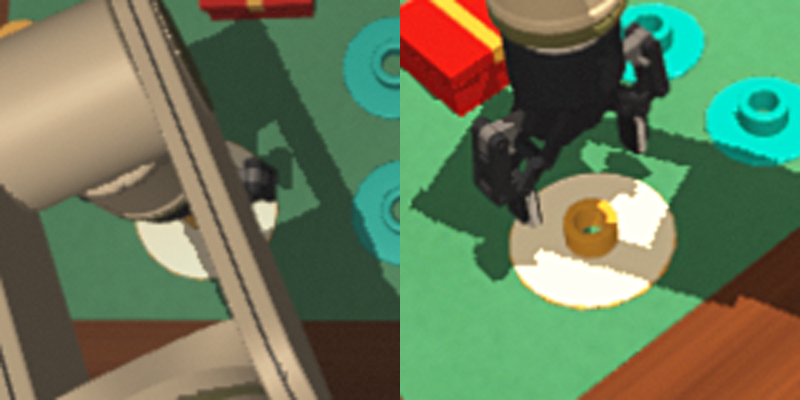

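Call:
drive_tool --pt "0 0.006 0 0.001 0 -0.002 0" --pt "0 0.015 0 0.002 0 -0.004 0" --pt "0 0.026 0 0.0026 0 -0.0045 0" --pt "0 0.035 0 0.0026 0 -0.0045 0" --pt "0 0.041 0 0.0026 0 -0.0045 0" --pt "0 0.0435 0 0.0026 0 -0.0045 0" --pt "0 0.0435 0 0.0026 0 -0.0045 0" --pt "60 0.0435 0 0.0026 0 -0.0045 0" --pt "90 0.0435 0 0.0026 0 -0.0045 0" --pt "110 0.0435 0 0.0026 0 -0.0045 0"

```text
time: 13.1
tool_pos: [455.7, 274.9, 8.8]
tcp_rot: [-157.0, 89.9, 23.0]
ft_force: [-0.4, -0.3, -0.5]
finger_gap: 51.7
```

Call:
drive_tool --pt "125 0 0 0 0 0 0" --pt "135 0 0 0 0 0 0" --pt "145 0 0 0 0 0 0" --pt "155 0 0 0 0 0 0" --pt "200 0 0 0 0 0 0" --pt "255 0 0 0 0 0 0" --pt "255 0 0 0 0 0 0" --pt "255 0 0 0 0 0 0" --pt "255 0 0 0 0 0 0" --pt "255 0 0 0 0 0 0"

```text
time: 13.93
tool_pos: [455.6, 274.7, 9.0]
tcp_rot: [-165.2, 89.9, 14.8]
ft_force: [-2.3, -2.1, 5.6]
finger_gap: 37.9
```

Call:
drive_tool --pt "255 -0.003 0 0 0 0 0" --pt "255 -0.008 0 0 0 0 0" --pt "255 -0.018 0 0 0 0 0" --pt "255 -0.033 0 0 0 0 0" --pt "255 -0.05 0 0 0 0 0" --pt "255 -0.07 0 0 0 0 0" --pt "255 -0.09 0 0 0 0 0" --pt "255 -0.108 0 0 0 0 0" --pt "255 -0.12 0 0 0 0 0" --pt "255 -0.125 0 0 0 0 0"

```text
time: 14.77
tool_pos: [456.2, 275.2, 136.1]
tcp_rot: [-155.3, 89.7, 24.7]
ft_force: [-0.0, 0.1, -3.1]
finger_gap: 37.8
```

```bash
python3 - <<'E'
from h import *
q,p,R=tool(); print(p,q['qd'].round(1),q['finger_gap'],q['ft_force'])
go([679.1,-32.4,132],down(-90))
b=snap('side','s7.png')['frame']
cv2.imwrite('pics/c7.png',cv2.resize(b[170:350,150:290],None,fx=3,fy=3,interpolation=2))
E
```

```text
[456.18653335 275.21192343 136.09790401] [-0.  -2.  -1.5 -0.1  4.8  0. ] 37.79516020240652 [-0.04958267  0.1108274  -3.06965483]
shift tool m [ 0.0045  0.3076 -0.2229]
turn [-0.0001 -0.0045  0.0021]
```

View pics/c7.png

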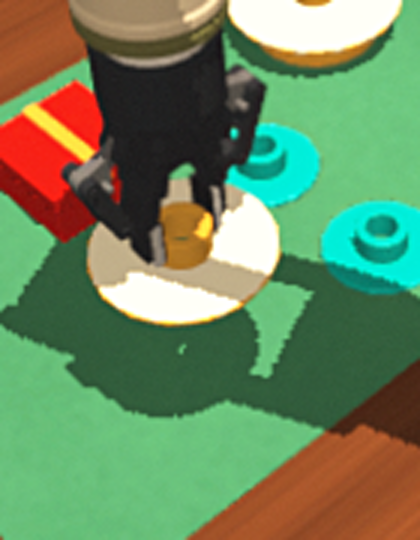

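Call:
drive_tool --pt "255 0 0.004 -0.003 0 0 0" --pt "255 0 0.013 -0.0095 0 0 0" --pt "255 0 0.028 -0.0205 0 0 0" --pt "255 0 0.048 -0.035 0 0 0" --pt "255 0 0.071 -0.0515 0 0 0" --pt "255 0 0.095 -0.069 0 0 0" --pt "255 0 0.12 -0.087 0 0 0" --pt "255 0 0.145 -0.105 0 0 0" --pt "255 0 0.17 -0.123 0 0 0" --pt "255 0 0.195 -0.141 0 -0.001 0.001"

```text
time: 15.65
tool_pos: [595.8, 77.0, 131.2]
tcp_rot: [19.3, 89.8, -160.7]
ft_force: [0.6, 1.1, -1.9]
finger_gap: 37.5
```

Call:
drive_tool --pt "255 0 0.024 -0.0175 0 0 0" --pt "255 0 0.045 -0.033 0 0 0" --pt "255 0 0.064 -0.047 0 0 0" --pt "255 0 0.081 -0.06 0 0 0" --pt "255 0 0.095 -0.07 0 0 0" --pt "255 0 0.105 -0.077 0 -0.002 0" --pt "255 0 0.111 -0.0815 0 -0.003 0.001" --pt "255 0 0.1125 -0.083 0 -0.003 0.001" --pt "255 0 0.1125 -0.083 0 -0.003 0.001" --pt "255 0 0.1125 -0.083 0 -0.003 0.001"

```text
time: 16.48
tool_pos: [678.3, -32.6, 132.5]
tcp_rot: [15.5, 89.7, -164.5]
ft_force: [0.2, -0.0, -2.9]
finger_gap: 37.4
```

```bash
cat >>h.py <<'E'
def over(f,x,y,r,zb,out,box=(200,80,320,180)):
    s=snap('side',f); a,b,c,d=box
    im=cv2.resize(s['frame'][b:d,a:c],None,fx=6,fy=6,interpolation=2)
    for z in(zb,zb+6):
        th=np.linspace(0,2*np.pi,200); P=np.c_[x+r*np.cos(th),y+r*np.sin(th),0*th+z]
        cv2.polylines(im,[((proj(s,P)-[a-.5,b-.5])*6).astype(np.int32)],True,(255,0,0),1)
    cv2.imwrite('pics/'+out,im)
E
python3 - <<'E'
from h import *
q,p,R=tool(); print(p,q['qd'].round(1),q['finger_gap'],q['ft_force'],R.as_matrix()[:,0].round(4))
go([679.8,-32.4,134],down(-90))
over('s8.png',p[0]-1-1,p[1]-2,60,p[2]-9,'c8.png')
E
```

```text
[678.32725104 -32.59506842 132.50659317] [ 0.6 -0.8  0.2 -0.   0.1  0. ] 37.39833480727764 [ 0.24849341 -0.0343611  -2.85945641] [-0.0043 -0.0012 -1.    ]
shift tool m [-0.0015 -0.0002 -0.0015]
turn [-0.      0.0043 -0.0012]
```

View pics/c8.png

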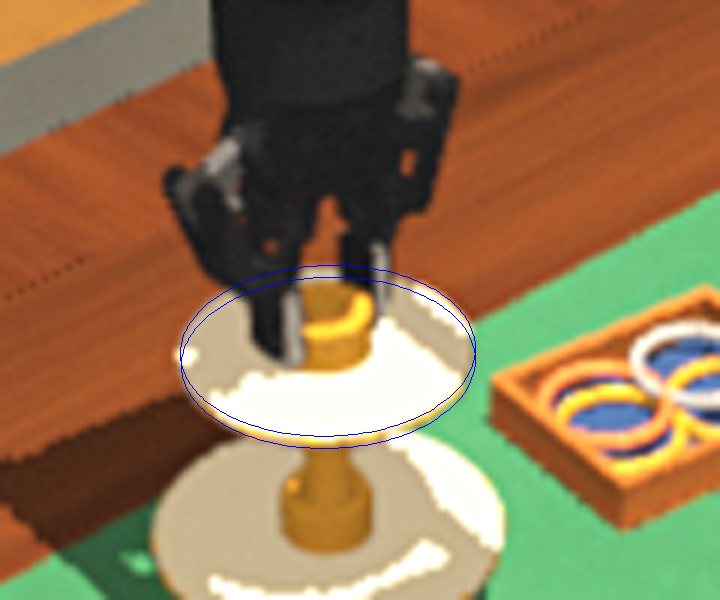

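Call:
drive_tool --pt "255 0.002 0 -0.001 0 0.002 -0.001" --pt "255 0.005 0 -0.0018 0 0.004 -0.001" --pt "255 0.01 0 -0.0018 0 0.004 -0.001" --pt "255 0.016 0 -0.0018 0 0.004 -0.001" --pt "255 0.022 0 -0.0018 0 0.004 -0.001" --pt "255 0.028 0 -0.0018 0 0.004 -0.001" --pt "255 0.034 0 -0.0018 0 0.004 -0.001" --pt "255 0.039 0 -0.0018 0 0.004 -0.001" --pt "255 0.043 0 -0.0018 0 0.004 -0.001" --pt "255 0.045 0 -0.0018 0 0.004 -0.001"

```text
time: 17.37
tool_pos: [680.1, -33.0, 87.2]
tcp_rot: [61.5, 90.0, -118.5]
ft_force: [-0.7, 0.6, -2.2]
finger_gap: 37.4
```

```bash
python3 - <<'E'
from h import *
q,p,R=tool(); print(p,q['qd'].round(1),q['finger_gap'],q['ft_force'],R.as_matrix()[:,0].round(4))
over('s9.png',p[0]-1-1,p[1]-2,60,p[2]-9,'c9.png')
E
```

```text
[680.12217881 -32.98834913  87.22561577] [ 0.1  0.9  0.5 -0.  -1.7  0. ] 37.38439165673254 [-0.69610811  0.57722151 -2.15762546] [-2.e-04 -4.e-04 -1.e+00]
```

View pics/c9.png

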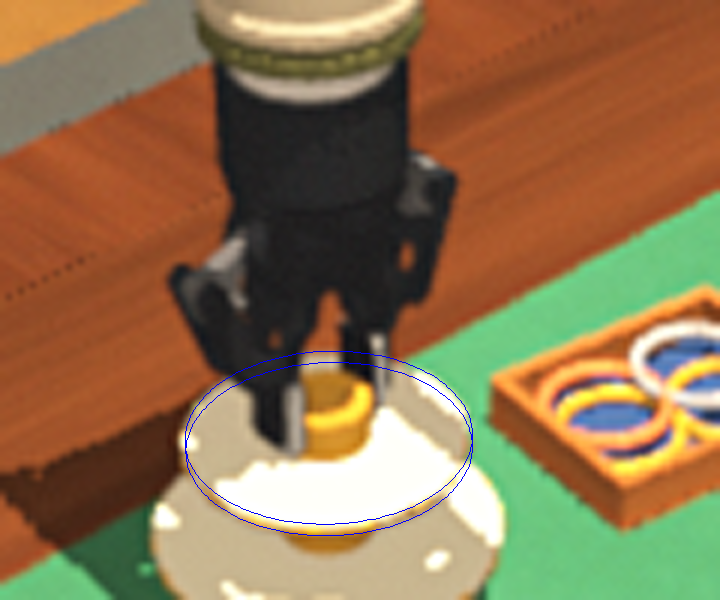

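Threaded cleanly. About 22 mm left to go.

Call:
drive_tool --pt "255 0.002 0 0 0 0 0" --pt "255 0.005 0 0 0 0 0" --pt "255 0.008 0 0 0 0 0" --pt "255 0.011 0 0 0 0 0" --pt "255 0.013 0 0 0 0 0" --pt "255 0.015 0 0 0 0 0" --pt "255 0.0165 0 0 0 0 0" --pt "255 0.0175 0 0 0 0 0" --pt "255 0.018 0 0 0 0 0" --pt "255 0.0185 0 0 0 0 0"

```text
time: 18.25
tool_pos: [680.3, -32.9, 69.6]
tcp_rot: [124.4, 90.0, -55.6]
ft_force: [-5.7, 2.0, 0.4]
finger_gap: 37.7
```

Call:
drive_tool --pt "255 0.0005 0 0 0 0 0" --pt "255 0.001 0 0 0 0 0" --pt "255 0.0015 0 0 0 0 0" --pt "255 0.002 0 0 0 0 0" --pt "255 0.0025 0 0 0 0 0" --pt "255 0.003 0 0 0 0 0" --pt "255 0.003 0 0 0 0 0" --pt "255 0.003 0 0 0 0 0" --pt "255 0.003 0 0 0 0 0" --pt "255 0.003 0 0 0 0 0"

```text
time: 19.08
tool_pos: [680.3, -32.9, 66.5]
tcp_rot: [117.6, 90.0, -62.4]
ft_force: [-5.1, 2.1, -0.9]
finger_gap: 37.9
```

Call:
drive_tool --pt "255 0 -0.0002 0.0005 0 0 0" --pt "255 0 -0.0004 0.001 0 0 0" --pt "255 0 -0.0004 0.0013 0 0 0" --pt "255 0 -0.0004 0.0013 0 0 0" --pt "255 0 -0.0004 0.0013 0 0 0" --pt "255 0.0005 -0.0004 0.0013 0 0 0" --pt "255 0.001 -0.0004 0.0013 0 0 0" --pt "255 0.001 -0.0004 0.0013 0 0 0" --pt "255 0.001 -0.0004 0.0013 0 0 0" --pt "255 0.001 -0.0004 0.0013 0 0 0"

```text
time: 19.92
tool_pos: [679.3, -32.6, 65.8]
tcp_rot: [149.3, 89.9, -30.7]
ft_force: [-0.3, -0.1, -2.4]
finger_gap: 37.8
```

Side force is gone and the weight still hangs on the tool. I'll lower it further.

Call:
drive_tool --pt "255 0.0005 0 0 0 0 0" --pt "255 0.001 0 0 0 0 0" --pt "255 0.0015 0 0 0 0 0" --pt "255 0.0018 0 0 0 0 0" --pt "255 0.0018 0 0 0 0 0" --pt "255 0.0018 0 0 0 0 0" --pt "255 0.0018 0 0 0 0 0" --pt "255 0.0018 0 0 0 0 0" --pt "255 0.0018 0 0 0 0 0" --pt "255 0.0018 0 0 0 0 0"

```text
time: 20.75
tool_pos: [679.5, -32.7, 65.0]
tcp_rot: [154.1, 89.9, -25.9]
ft_force: [-4.1, 1.2, 5.3]
finger_gap: 37.7
```

Call:
drive_tool --pt "120 0 0 0 0 0 0" --pt "110 0 0 0 0 0 0" --pt "100 0 0 0 0 0 0" --pt "80 0 0 0 0 0 0" --pt "40 0 0 0 0 0 0" --pt "0 0 0 0 0 0 0" --pt "0 0 0 0 0 0 0" --pt "0 -0.01 0 0 0 0 0" --pt "0 -0.03 0 0 0 0 0" --pt "0 -0.06 0 0 0 0 0"

```text
time: 21.58
tool_pos: [676.9, -32.3, 121.6]
tcp_rot: [-1.7, 89.7, 178.3]
ft_force: [-0.4, -0.9, 0.3]
finger_gap: 85.4
```

```bash
python3 - <<'E'
from h import *
q,p,R=tool(); print(p,q['qd'].round(1),q['finger_gap'],q['ft_force'],q['joint_pos'].round(0))
go([451.5,-22.7,130],down(-90))
over('s10.png',678.5,-35,60,56,'c10.png')
E
```

```text
[676.93939383 -32.34896866 121.58476279] [  0.  -20.  -18.    0.1  35.5   0. ] 85.37746959961682 [-0.38140991 -0.88817566  0.2745508 ] [-7. 24. 78. -0. 79. 83.]
shift tool m [-0.0073 -0.0096  0.2255]
turn [-0.0003  0.0051  0.0002]
```

View pics/c10.png

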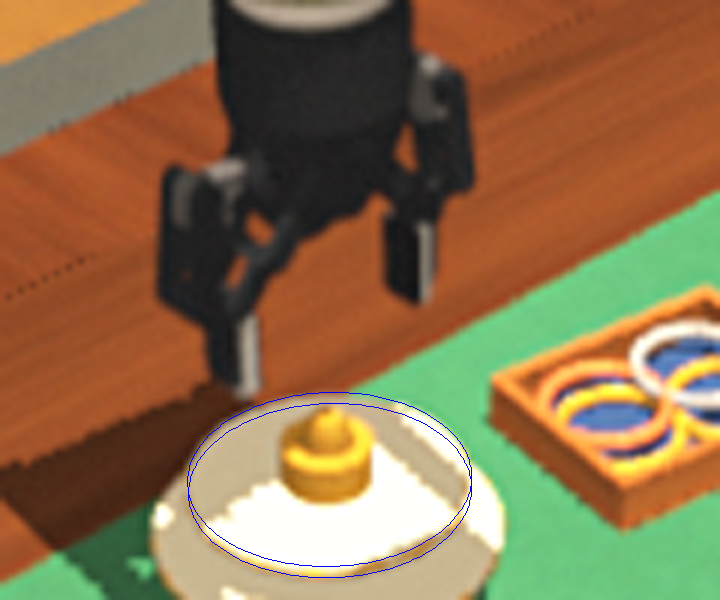

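Medium is seated: the overlay matches at underside z = 56. Next, the small tier.

Call:
drive_tool --pt "0 0 -0.001 0.01 0 0.002 0" --pt "0 0 -0.002 0.035 0 0.003 0" --pt "0 0 -0.003 0.065 0 0.004 0" --pt "0 0 -0.004 0.1 0 0.005 0" --pt "0 0 -0.006 0.135 0 0.005 0" --pt "0 0 -0.008 0.165 0 0.005 0" --pt "0 0 -0.009 0.19 0 0.005 0" --pt "0 0 -0.0096 0.21 0 0.005 0" --pt "0 0 -0.0096 0.222 0 0.005 0" --pt "0 0 -0.0096 0.226 0 0.005 0"

```text
time: 22.47
tool_pos: [452.1, -22.9, 124.5]
tcp_rot: [173.1, 89.6, -6.9]
ft_force: [-0.0, 0.5, -0.3]
finger_gap: 85.5
```

Call:
drive_tool --pt "0 0.005 0 0 0 0 0" --pt "0 0.015 0 0 0 0 0" --pt "0 0.03 0 0 0 0 0" --pt "0 0.045 0 0 0 0 0" --pt "0 0.06 0 0 0 0 0" --pt "0 0.07 0 0 0 0 0" --pt "0 0.076 0 0 0 0 0" --pt "0 0.08 0 0 0 0 0" --pt "0 0.08 0 0 0 0 0" --pt "0 0.08 0 0 0 0 0"

```text
time: 23.3
tool_pos: [454.1, -23.1, 44.0]
tcp_rot: [173.9, 89.6, -6.1]
ft_force: [0.2, 0.3, 0.6]
finger_gap: 85.3
```

```bash
python3 - <<'E'
from h import *
q,p,R=tool(); print(p,q['qd'].round(1),q['finger_gap'],q['ft_force'],q['joint_pos'].round(0))
go([451.5,-22.7,7.5],down(-90))
over('s11.png',450.5,-23.7,45,0,'c11.png',(260,160,380,260))
E
```

```text
[454.14336969 -23.07356982  44.0471254 ] [ 0.  -0.8 -0.3 -0.   0.3  0. ] 85.2514507626504 [0.24799517 0.34714395 0.56985357] [ -9.  -5. 119.   0.  66.  81.]
shift tool m [ 0.0365 -0.0004  0.0029]
turn [-0.0002 -0.0063 -0.0007]
```

View pics/c11.png

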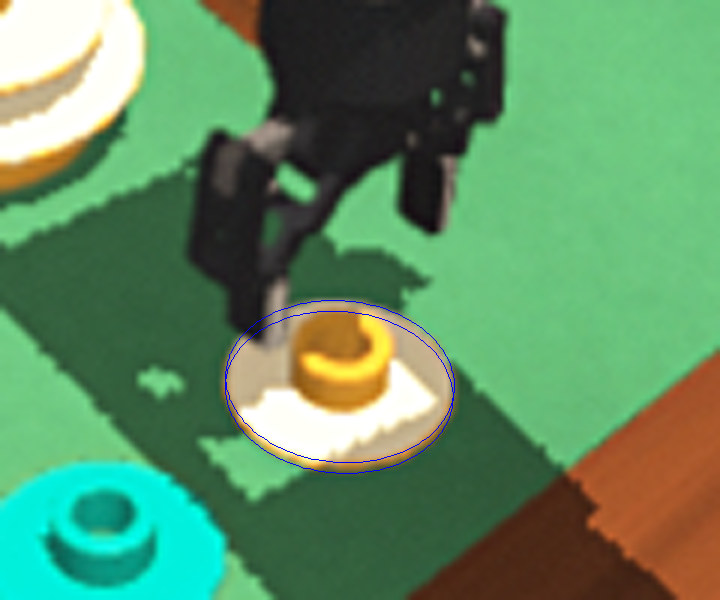

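Call:
drive_tool --pt "0 0.006 0 0.001 0 -0.002 0" --pt "0 0.014 0 0.002 0 -0.004 0" --pt "0 0.022 0 0.0028 0 -0.006 0" --pt "0 0.029 0 0.0028 0 -0.006 0" --pt "0 0.034 0 0.0028 0 -0.006 0" --pt "0 0.0358 0 0.0028 0 -0.006 0" --pt "0 0.0358 0 0.0028 0 -0.006 0" --pt "60 0.0358 0 0.0028 0 -0.006 0" --pt "90 0.0358 0 0.0028 0 -0.006 0" --pt "110 0.0358 0 0.0028 0 -0.006 0"

```text
time: 24.18
tool_pos: [451.6, -23.1, 8.4]
tcp_rot: [139.2, 89.9, -40.8]
ft_force: [-0.1, -0.8, 0.5]
finger_gap: 51.4
```

Call:
drive_tool --pt "125 0 0 0 0 0 0" --pt "135 0 0 0 0 0 0" --pt "145 0 0 0 0 0 0" --pt "155 0 0 0 0 0 0" --pt "200 0 0 0 0 0 0" --pt "255 0 0 0 0 0 0" --pt "255 0 0 0 0 0 0" --pt "255 0 0 0 0 0 0" --pt "255 0 0 0 0 0 0" --pt "255 0 0 0 0 0 0"

```text
time: 25.02
tool_pos: [451.6, -23.1, 8.7]
tcp_rot: [131.4, 89.9, -48.6]
ft_force: [-2.6, 0.5, 6.5]
finger_gap: 38.3
```

Call:
drive_tool --pt "255 -0.003 0 0 0 0 0" --pt "255 -0.008 0 0 0 0 0" --pt "255 -0.018 0 0 0 0 0" --pt "255 -0.033 0 0 0 0 0" --pt "255 -0.05 0 0 0 0 0" --pt "255 -0.07 0 0 0 0 0" --pt "255 -0.09 0 0 0 0 0" --pt "255 -0.108 0 0 0 0 0" --pt "255 -0.12 0 0 0 0 0" --pt "255 -0.125 0 0 0 0 0"

```text
time: 25.85
tool_pos: [452.5, -23.2, 135.7]
tcp_rot: [162.4, 89.8, -17.6]
ft_force: [0.1, -0.4, -2.8]
finger_gap: 38.3
```

```bash
python3 - <<'E'
from h import *
q,p,R=tool(); print(p,q['qd'].round(1),q['finger_gap'],q['ft_force'])
go([679.1,-32.4,134],down(-90))
over('s12.png',450.5,-23.7,45,p[2]-8,'c12.png',(250,120,370,220))
E
```

```text
[452.46429415 -23.1592927  135.70757457] [ 0.  -2.1 -1.7 -0.   5.2 -0. ] 38.28819450178388 [ 0.09268771 -0.36458249 -2.82806726]
shift tool m [ 0.0026  0.0092 -0.2266]
turn [-0.0002 -0.0038 -0.0012]
```

View pics/c12.png

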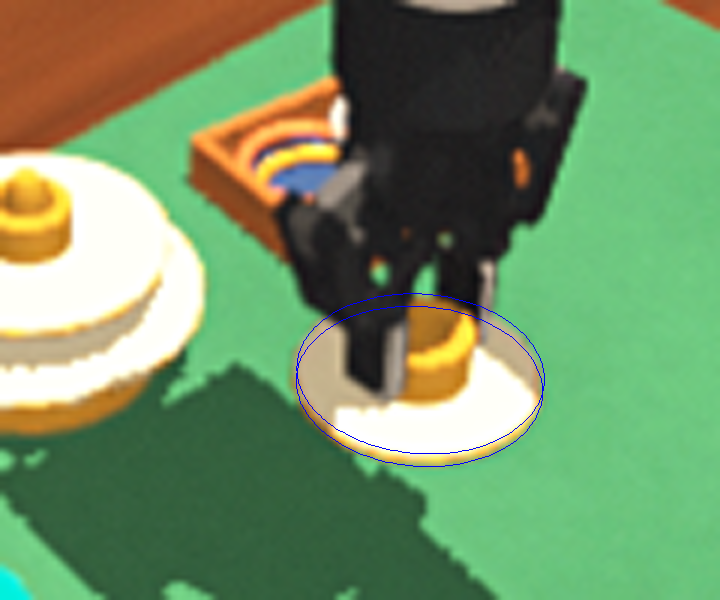

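Call:
drive_tool --pt "255 0 0 -0.004 0 0 0" --pt "255 0 0.001 -0.014 0 0 0" --pt "255 0 0.001 -0.032 0 0 0" --pt "255 0 0.002 -0.055 0 0 0" --pt "255 0 0.003 -0.081 0 -0.001 0" --pt "255 0 0.004 -0.108 0 -0.002 0" --pt "255 0 0.005 -0.134 0 -0.002 0" --pt "255 0 0.006 -0.158 0 -0.003 0" --pt "255 0 0.007 -0.18 0 -0.003 0" --pt "255 0 0.008 -0.198 0 -0.003 0"

```text
time: 26.73
tool_pos: [649.7, -30.9, 130.1]
tcp_rot: [1.5, 89.7, -178.6]
ft_force: [-0.4, 0.2, -2.4]
finger_gap: 38.1
```

Call:
drive_tool --pt "255 0 0.0005 -0.012 0 0 0" --pt "255 0 0.001 -0.02 0 0 0" --pt "255 0 0.001 -0.025 0 0 0" --pt "255 0 0.001 -0.0275 0 0 0" --pt "255 0 0.001 -0.028 0 0 0" --pt "255 0 0.001 -0.028 0 0 0" --pt "255 0 0.001 -0.028 0 0 0" --pt "255 0 0.001 -0.028 0 0 0" --pt "255 0 0.001 -0.028 0 0 0" --pt "255 0 0.001 -0.028 0 0 0"

```text
time: 27.57
tool_pos: [677.1, -32.0, 133.2]
tcp_rot: [13.3, 89.8, -166.8]
ft_force: [-0.5, -0.0, -2.4]
finger_gap: 38.2
```

```bash
python3 - <<'E'
from h import *
q,p,R=tool(); print(p,q['qd'].round(1),q['finger_gap'],q['ft_force'],R.as_matrix()[:,0].round(4))
go([678.9,-32.4,134],down(-90))
over('s13.png',p[0]-1,p[1]-2.2,45,p[2]-8.7,'c13.png')
E
```

```text
[677.06157533 -31.99996609 133.15712063] [ 0.   0.2 -0.2  0.1 -0.  -0. ] 38.21933759150212 [-0.52052153 -0.01038299 -2.35104317] [-2.7e-03 -6.0e-04 -1.0e+00]
shift tool m [-0.0008  0.0004 -0.0018]
turn [-0.0002  0.0027 -0.0006]
```

View pics/c13.png

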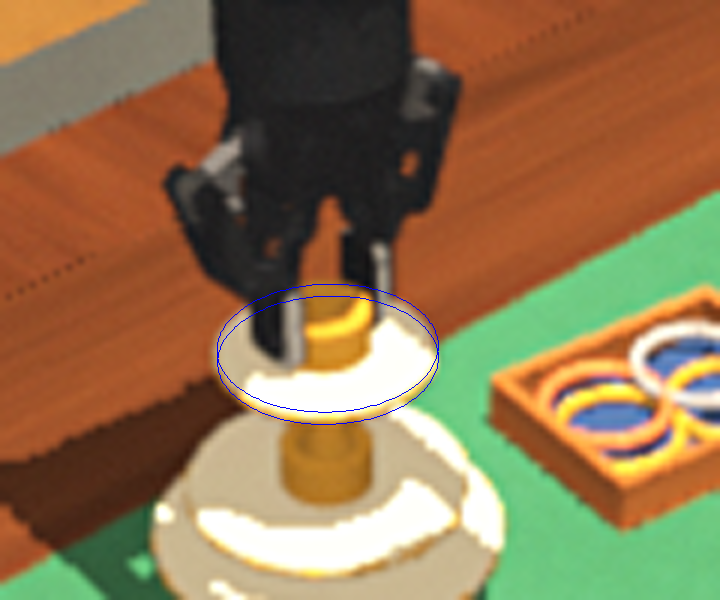

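Call:
drive_tool --pt "255 0.002 0.0003 -0.001 0 0.002 0" --pt "255 0.005 0.0003 -0.0016 0 0.0027 0" --pt "255 0.01 0.0003 -0.0016 0 0.0027 0" --pt "255 0.015 0.0003 -0.0016 0 0.0027 0" --pt "255 0.02 0.0003 -0.0016 0 0.0027 0" --pt "255 0.025 0.0003 -0.0016 0 0.0027 0" --pt "255 0.03 0.0003 -0.0016 0 0.0027 0" --pt "255 0.034 0.0003 -0.0016 0 0.0027 0" --pt "255 0.036 0.0003 -0.0016 0 0.0027 0" --pt "255 0.037 0.0003 -0.0016 0 0.0027 0"

```text
time: 28.45
tool_pos: [678.3, -32.3, 95.2]
tcp_rot: [21.4, 89.9, -158.6]
ft_force: [-0.0, 0.5, -2.2]
finger_gap: 38.5
```

Call:
drive_tool --pt "255 0.0005 0 0 0 0 0" --pt "255 0.001 0 0 0 0 0" --pt "255 0.0015 0 0 0 0 0" --pt "255 0.002 0 0 0 0 0" --pt "255 0.0025 0 0 0 0 0" --pt "255 0.003 0 0 0 0 0" --pt "255 0.003 0 0 0 0 0" --pt "255 0.003 0 0 0 0 0" --pt "255 0.003 0 0 0 0 0" --pt "255 0.003 0 0 0 0 0"

```text
time: 29.28
tool_pos: [678.7, -32.3, 92.9]
tcp_rot: [74.5, 90.0, -105.5]
ft_force: [-0.1, -1.0, -2.2]
finger_gap: 38.2
```

Call:
drive_tool --pt "255 0.0005 0 0 0 0 0" --pt "255 0.001 0 0 0 0 0" --pt "255 0.0015 0 0 0 0 0" --pt "255 0.002 0 0 0 0 0" --pt "255 0.0025 0 0 0 0 0" --pt "255 0.0025 0 0 0 0 0" --pt "255 0.0025 0 0 0 0 0" --pt "255 0.0025 0 0 0 0 0" --pt "255 0.0025 0 0 0 0 0" --pt "255 0.0025 0 0 0 0 0"

```text
time: 30.12
tool_pos: [678.8, -32.3, 90.8]
tcp_rot: [104.1, 90.0, -75.9]
ft_force: [-1.4, 0.4, 3.5]
finger_gap: 38.1
```

Seated at the expected height, with +3.5 N. Release and rise.

Call:
drive_tool --pt "120 0 0 0 0 0 0" --pt "110 0 0 0 0 0 0" --pt "100 0 0 0 0 0 0" --pt "80 0 0 0 0 0 0" --pt "40 0 0 0 0 0 0" --pt "0 0 0 0 0 0 0" --pt "0 0 0 0 0 0 0" --pt "0 -0.01 0 0 0 0 0" --pt "0 -0.03 0 0 0 0 0" --pt "0 -0.06 0 0 0 0 0"

```text
time: 30.95
tool_pos: [676.5, -32.0, 148.0]
tcp_rot: [-1.2, 89.6, 178.8]
ft_force: [-0.3, -0.1, -0.7]
finger_gap: 85.3
```

Call:
drive_tool --pt "0 -0.02 0 0 0 0 0" --pt "0 -0.035 0 0 0 0 0" --pt "0 -0.045 0 0.02 0 0 0" --pt "0 -0.05 0 0.05 0 0 0" --pt "0 -0.05 0 0.08 0 0 0" --pt "0 -0.05 0 0.105 0 0 0" --pt "0 -0.05 0 0.125 0 0 0" --pt "0 -0.05 0 0.135 0 0 0" --pt "0 -0.05 0 0.14 0 0 0" --pt "0 -0.05 0 0.14 0 0 0"

```text
time: 31.78
tool_pos: [538.4, -32.3, 201.4]
tcp_rot: [139.6, 89.9, -40.4]
ft_force: [0.3, 0.3, 0.7]
finger_gap: 84.8
```

```bash
python3 - <<'E'
from h import *
q,p,R=tool(); print(p,q['finger_gap'],q['ft_force'])
s=snap('side','s14.png'); a,b,c,d=200,80,320,180
im=cv2.resize(s['frame'][b:d,a:c],None,fx=6,fy=6,interpolation=2)
for r,zz in((75,(30,36)),(60,(56,62)),(45,(82,88)),(20,(108,))):
  for z in zz:
    th=np.linspace(0,2*np.pi,200); P=np.c_[678.5+r*np.cos(th),-35+r*np.sin(th),0*th+z]
    cv2.polylines(im,[((proj(s,P)-[a-.5,b-.5])*6).astype(np.int32)],True,(255,0,0),1)
cv2.imwrite('pics/c14.png',im); snap('top','t14.png')
E
```

```text
[538.37271109 -32.2645479  201.44886224] 84.79948174860087 [0.34931019 0.30272818 0.67171905]
```

View pics/c14.png

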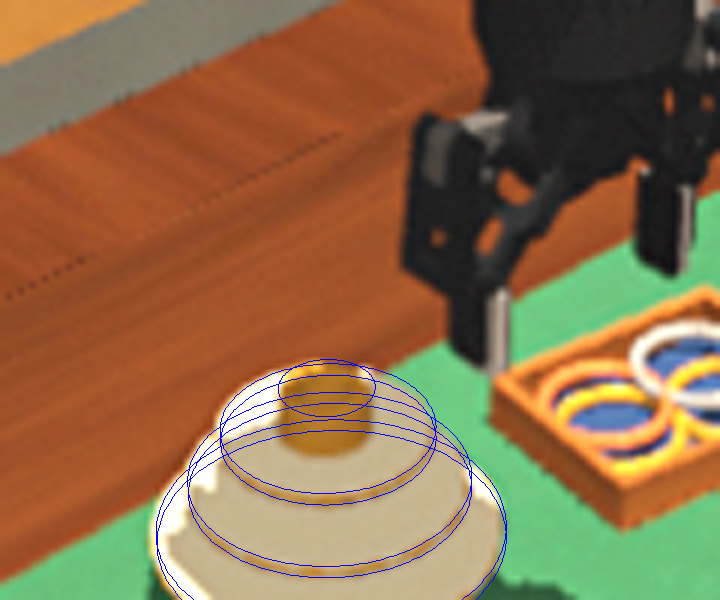

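View pics/s14.png

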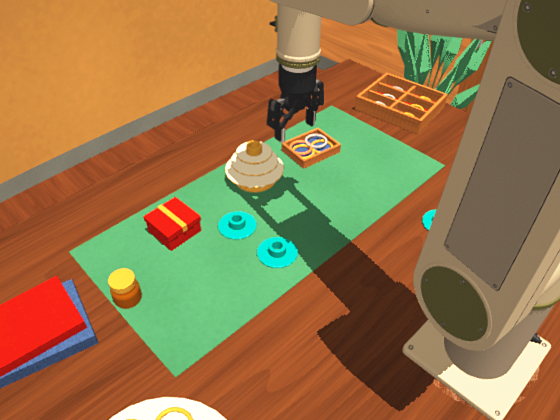

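The three tiers are stacked at about (254,165) in the side view. Their outlines match at undersides of 30, 56 and 82 mm. Box, tray, jar and look-alikes haven't moved, and the gripper is clear.

```bash
python3 -c "
from h import *
print(hand_in())"
```

```text
the job is handed in; nothing more can be done
None
```

All three tiers are on the post, hubs up, with the large at the bottom, then the medium, then the small. I handed the job in at about 32 s of the 72 s allowed; it reported no verdict.

- **Lowering:** Each tier was held by its hub and lowered until the wrist force showed the seat taking its weight, and only then released.
- **Rubbing:** The medium tier pressed sideways on the post at about 6 N on the way down. I shifted it about 1 mm and the side force dropped to near zero. About 4 N returned as it seated.
- **Position check:** In the last side picture, the tier outlines matched flat plates centred on the post to within about 1–2 mm, with undersides at 30, 56 and 82 mm. I saved a last top picture but did not measure from it.
- **Surroundings:** The gift box, bangle tray, polish jar and turquoise look-alikes appeared unmoved by eye. The gripper was open and clear of everything.
- **Camera disagreement:** The two cameras differed by about 1–3.5 mm in world position, mostly about 2 mm, as the stated calibration would suggest. I worked around this by using their mean for picking up and comparing within the side camera for threading.

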